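# Find the worn oven hinge by its play and collar it

### The arm

A 6-joint arm with a two-finger parallel gripper is mounted at the origin on the work surface. World frame = base frame: x ahead of the robot, y to its left, z up, the work surface at z = 0. Lengths are in m, angles in rad, forces in N, time in s.
With the tool pointing down it reaches from about 0.35 to 0.775 m from the base axis. Payload 7.3 kg.
Tool frame: the origin (TCP) lies midway between the tips of the shut fingers; the grasp point (between the pads) lies 19 mm behind it; z points along the fingers, y is the line along which they close (so a half turn about z gives the same grasp; the last joint's range is limited). The gripper opens to 92 mm and grips with 3 to 60 N. Pads are 19 mm wide; open, the fingers measure 130 mm over their backs; the gripper's body (75 mm by 190 mm) begins 47 mm behind the grasp point.
Start: joints at [-1.44, 0.342, 1.524, -0, 1.275, -0.146], TCP at [0.143, -0.505, 0.227] pointing down, gripper open.
Joint ranges: [-2.53, 2.53], [-0.77, 2.02], [0.04, 2.7], [-1, 4.14], [0.28, 2.66], [-3.11, 3.11]. Speed limits (rad/s): [2.57, 2.57, 3.14, 3.14, 3.14, 3.14].

### API

Orientations are given as [roll, pitch, yaw] about the fixed x, y, z axes, in that order (R = Rz(yaw) Ry(pitch) Rx(roll)).
In Python, from cell import monitor, vision, workorder gives the robot as it stands.
- The arm moves only by the tool move_arm, never from a script. Its argument "rows" is a list of rows, each a list of 5 numbers: the shift along the world's x, y, z in mm, then the turn about the world's z in rad, then the closure, from -1 (fully open) to 1 (shut). A call has 1 to 12 rows; each row shifts and turns the commanded pose from where the row before left it; what a row does not reach is not made up. A row lasts 1/10 s, in which the tool goes at most 50 mm and 8.59 degrees, less where a joint would pass 70% of its speed; a pose out of reach is approached as far as the arm can. A call is refused whole if a number of a shift passes 50 or a number of a turn 0.15, either way. A call with a gripper value outside its range is refused whole. The fingers move at their own pace and stop on an object; "newtons" is the grip in N (left out, the last holds). Time passes only in rows, so rows that do not move let the fingers close. It gives the time, the measured TCP pose, the force, the opening and the grip force at its end, in the units of the state.
- monitor.observe(): the state, without advancing time (a new reading comes with each control period).
- vision.read_camera(name): name is "scene" or "top"; returns the picture (420x560x3 uint8, red, green, blue); there is no depth.
- vision.get_calibration(name): a dict with "K" (3x3 intrinsics, pixels), "T" (4x4, takes a point from camera to world coordinates). Camera axes: x right, y up, looking along -z (the intrinsics and any distortion apply to the point x, -y, -z); pixel columns grow to the right and rows downward; lengths in m; the calibration is good to about 2 mm. A picture is of the moment at which its call begins. get_calibration takes no time and is no camera call.
- workorder.hand_in(): hands the job in; it is judged then, once.
The state is a dict: "time": time; "qpos": joint angles; "qvel": joint speeds; "joint_efforts": joint torques, N m; "tool_pos": TCP position; "tool_rot": TCP orientation; "contact_force": force on the tool from outside, world axes, zero at the start; "torque": the same for the moment, N m; "opening": finger opening in m; "grip_force": force on a finger pad.
Only numpy, scipy, OpenCV 4.12 (cv2) and the standard library are available. Lean on these libraries where they do the work, as an engineer would, in place of code of your own. Each camera call takes 0.05 s, during which the arm holds its last target. There are 200 camera calls.

### The job

One of the three spare oven-door hinges has a worn, loose pivot: find it by gently rocking the upright arms by their tips, pushing an arm away from you first and then drawing it back towards you, as far as it gives without forcing it, since a sound arm hardly moves and bends if forced. Leave the loose arm leaning over as it falls, and mark that hinge as a reject by lowering the grey collar over its arm until it lies flat on the block. Leave the other things on the table alone.

Things in the scene. Friction and masses are not known exactly. Their poses are not given: they have to be found in the camera images.
- hinge_a_top (a point): Centre of the top face of the fixed aluminium block, 44 mm (own x) x 36 mm (own y), 55 mm tall, of one of three look-alike oven-door hinges; foot plate 70 x 60 x 8 mm. z up; x = rocking direction, away from the robot, within 0.45 rad of world x. A steel arm 8 mm (x) x 16 mm (y) stands up from the middle of the block; pivot axis along y, 10 mm below this point.
- tip_a (a point): Centre of the cross-roller (16 mm diameter, 20 mm long in y) at the tip of hinge_a's arm, 57 mm from the pivot; starts upright (within 1 mm), 47 mm above the block top. Two hinges are sound: their pivots give only about 1 mm at the tip each way. One, any of the three, is loose: its tip moves nearly without force about 10 mm each way and stays leaning at the end where it is left.
- flex_a (a joint): Elastic sideways bend of the arm of hinge_a (rad, positive towards +x), added to the play of its pivot: 10 N m per rad about the pivot, so 1 N at the tip bends it 0.006 (0.3 mm); springs back. Past 0.07 either way (12 N at the tip) it is damaged; 3 to 5 N at the tip brings any arm to its stop.
- hinge_b_top (a point): Centre of the top face of the fixed aluminium block, 44 mm (own x) x 36 mm (own y), 55 mm tall, of one of three look-alike oven-door hinges; foot plate 70 x 60 x 8 mm. z up; x = rocking direction, away from the robot, within 0.45 rad of world x. A steel arm 8 mm (x) x 16 mm (y) stands up from the middle of the block; pivot axis along y, 10 mm below this point.
- tip_b (a point): Centre of the cross-roller (16 mm diameter, 20 mm long in y) at the tip of hinge_b's arm, 57 mm from the pivot; starts upright (within 1 mm), 47 mm above the block top. Two hinges are sound: their pivots give only about 1 mm at the tip each way. One, any of the three, is loose: its tip moves nearly without force about 10 mm each way and stays leaning at the end where it is left.
- flex_b (a joint): Elastic sideways bend of the arm of hinge_b (rad, positive towards +x), added to the play of its pivot: 10 N m per rad about the pivot, so 1 N at the tip bends it 0.006 (0.3 mm); springs back. Past 0.07 either way (12 N at the tip) it is damaged; 3 to 5 N at the tip brings any arm to its stop.
- hinge_c_top (a point): Centre of the top face of the fixed aluminium block, 44 mm (own x) x 36 mm (own y), 55 mm tall, of one of three look-alike oven-door hinges; foot plate 70 x 60 x 8 mm. z up; x = rocking direction, away from the robot, within 0.45 rad of world x. A steel arm 8 mm (x) x 16 mm (y) stands up from the middle of the block; pivot axis along y, 10 mm below this point.
- tip_c (a point): Centre of the cross-roller (16 mm diameter, 20 mm long in y) at the tip of hinge_c's arm, 57 mm from the pivot; starts upright (within 1 mm), 47 mm above the block top. Two hinges are sound: their pivots give only about 1 mm at the tip each way. One, any of the three, is loose: its tip moves nearly without force about 10 mm each way and stays leaning at the end where it is left.
- flex_c (a joint): Elastic sideways bend of the arm of hinge_c (rad, positive towards +x), added to the play of its pivot: 10 N m per rad about the pivot, so 1 N at the tip bends it 0.006 (0.3 mm); springs back. Past 0.07 either way (12 N at the tip) it is damaged; 3 to 5 N at the tip brings any arm to its stop.
- collar_mid (a point): Centre, half-way up, of the reject collar: a loose grey plastic ring lying flat on the table, 52 mm outside, 38 mm bore, 20 mm tall, 60 g. z up along its bore.
- collar: The same collar; origin at the centre of its underside.
- jar: Jar, 56 mm wide, 70 mm tall; a bystander to be left alone. Origin at its underside.
- carton: Cardboard carton 60 x 90 x 50 mm; a bystander to be left alone. Origin at its underside.
- bottle: Amber bottle, 66 mm wide, 170 mm tall; a bystander to be left alone. Origin at its underside.
- mug: White mug, 76 mm wide, 90 mm tall; a bystander to be left alone. Origin at its underside.
- driver: Screwdriver lying on the table; a bystander to be left alone. Origin at its underside.
- spanner: Spanner lying on the table; a bystander to be left alone. Origin at its underside.
- tin: Open square steel tin, 70 mm wide, 30 mm tall; a bystander to be left alone. Origin at its underside.

How it is judged:
On the way, in this order (a step that is already met when the one before it is completed fails the run):
1. the loose arm has been pushed away from the robot to the end of its play (tip over 8.5 mm out) ((x of tip_a in the frame of hinge_a_top above 0.0085 m or x of tip_b in the frame of hinge_b_top above 0.0085 m or x of tip_c in the frame of hinge_c_top above 0.0085 m)), for 0.05 s.
2. the loose arm has then been drawn back to the other end of its play (tip over 8.5 mm out) ((x of tip_a in the frame of hinge_a_top below -0.0085 m or x of tip_b in the frame of hinge_b_top below -0.0085 m or x of tip_c in the frame of hinge_c_top below -0.0085 m)), for 0.05 s.
3. the collar is round the loose arm, flat on its block ((((x of tip_a in the frame of hinge_a_top above 0.0065 m or x of tip_a in the frame of hinge_a_top below -0.0065 m) and horizontal distance between collar_mid and hinge_a_top below 0.017 m and z of collar_mid in the frame of hinge_a_top between 0.006 and 0.014 m) or ((x of tip_b in the frame of hinge_b_top above 0.0065 m or x of tip_b in the frame of hinge_b_top below -0.0065 m) and horizontal distance between collar_mid and hinge_b_top below 0.017 m and z of collar_mid in the frame of hinge_b_top between 0.006 and 0.014 m) or ((x of tip_c in the frame of hinge_c_top above 0.0065 m or x of tip_c in the frame of hinge_c_top below -0.0065 m) and horizontal distance between collar_mid and hinge_c_top below 0.017 m and z of collar_mid in the frame of hinge_c_top between 0.006 and 0.014 m))), for 0.2 s.
At the end, for the whole second after the job is handed in: The collar lies flat (within 0.1 rad), at rest, on the block top of the loose hinge, round its arm (centre within 17 mm of the block's centre, 6 to 14 mm above its top face); the loose arm leans over (tip more than 6.5 mm from upright, either way) ((((x of tip_a in the frame of hinge_a_top above 0.0065 m or x of tip_a in the frame of hinge_a_top below -0.0065 m) and horizontal distance between collar_mid and hinge_a_top below 0.017 m and z of collar_mid in the frame of hinge_a_top between 0.006 and 0.014 m) or ((x of tip_b in the frame of hinge_b_top above 0.0065 m or x of tip_b in the frame of hinge_b_top below -0.0065 m) and horizontal distance between collar_mid and hinge_b_top below 0.017 m and z of collar_mid in the frame of hinge_b_top between 0.006 and 0.014 m) or ((x of tip_c in the frame of hinge_c_top above 0.0065 m or x of tip_c in the frame of hinge_c_top below -0.0065 m) and horizontal distance between collar_mid and hinge_c_top below 0.017 m and z of collar_mid in the frame of hinge_c_top between 0.006 and 0.014 m)) and angle between collar_mid's own z axis and vertical below 0.1 rad and linear speed of collar below 0.02 m/s); the robot touches nothing.
It fails at once if an arm is forced sideways until it bends (flex beyond 0.07 rad, about 12 N at its tip) (value of joint any of flex_a, flex_b, flex_c above 0.07 rad or value of joint any of flex_a, flex_b, flex_c below -0.07 rad).
It fails at once if a bystander is moved more than 25 mm (distance of any of jar, carton, bottle, mug, driver, spanner, tin from where it was at the start of the episode above 0.025 m).
It also fails if it takes over 72 s, if anything falls off the work surface, if the arm or the gripper's body presses on something with over 40 N, if the wrist force passes 120 N, or if a joint passes its speed limit or range.

## Working session

There is one attempt and no reset: what is moved stays moved. The work goes in short steps, Python scripts to look and compute and a tool call to move; the robot and the scene stay as the last step left them, time stands still between calls to the robot, and variables do not carry over. Pictures are saved under pics/ and viewed, at most 10 in all, crops included, and the job is handed in when it is done.

Besides the shell and the picture viewer there is one more tool, called after "Emit:" by a JSON object that holds its "fn" and its "kwargs". move_arm: Moves the arm, as the interface text tells. Its arguments: {"type":"object","properties":{"rows":{"type":"array","items":{"type":"array","items":{"type":"number"}}},"newtons":{"type":"number"}},"required":["rows"]}

```bash
mkdir -p pics; python3 - <<'E'
from cell import monitor, vision, workorder
import cv2,numpy as np
for n in("scene","top"):
    im=vision.read_camera(n); cv2.imwrite(f"pics/{n}0.png",im[:,:,::-1])
    c=vision.get_calibration(n); print(n,np.round(np.array(c["K"]),1).tolist(),np.round(np.array(c["T"]),3).tolist(),c.keys())
s=monitor.observe(); print(s)
E
```

```text
scene [[386.4, 0.0, 283.8], [0.0, 386.4, 199.7], [0.0, 0.0, 1.0]] [[0.703, -0.381, 0.6, 1.139], [0.71, 0.402, -0.578, -0.545], [-0.021, 0.832, 0.554, 0.618], [0.0, 0.0, 0.0, 1.0]] dict_keys(['K', 'T'])
top [[467.9, 0.0, 280.6], [0.0, 467.9, 204.7], [0.0, 0.0, 1.0]] [[0.013, 0.99, -0.14, 0.379], [-1.0, 0.016, 0.02, 0.013], [0.022, 0.14, 0.99, 1.354], [0.0, 0.0, 0.0, 1.0]] dict_keys(['K', 'T'])
{'time': 0.1, 'qpos': array([-1.44002887e+00,  3.42624358e-01,  1.52493610e+00, -2.86138479e-05,
        1.27539721e+00, -1.45989798e-01]), 'qvel': array([-6.20534897e-05, -2.44375081e-03, -3.73996110e-03,  4.58416114e-04,
        5.48853508e-04,  7.81460059e-05]), 'joint_efforts': array([ 2.66244781e-03, -4.32004809e+01, -2.44694495e+01,  7.19819474e-02,
        5.25439298e-02, -4.97107430e-05]), 'tool_pos': array([ 0.14341904, -0.50464523,  0.22612425]), 'tool_rot': array([-3.14023818e+00, -1.71498438e-04,  2.76765485e-01]), 'contact_force': array([ 0.21595024, -0.38520088, -0.17283229]), 'torque': array([ 0.00746377, -0.07067363,  0.01546471]), 'grip_force': 0.0, 'opening': 0.09176292177585765}
```

View pics/scene0.png

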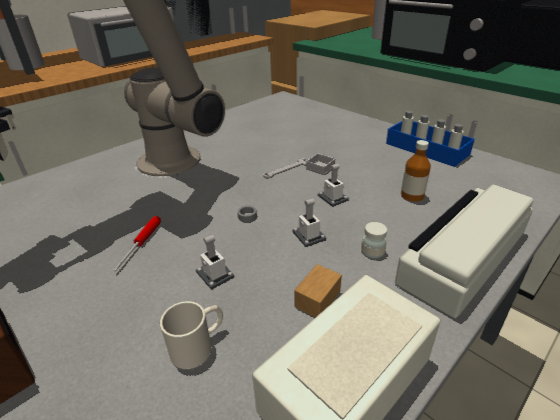

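View pics/top0.png

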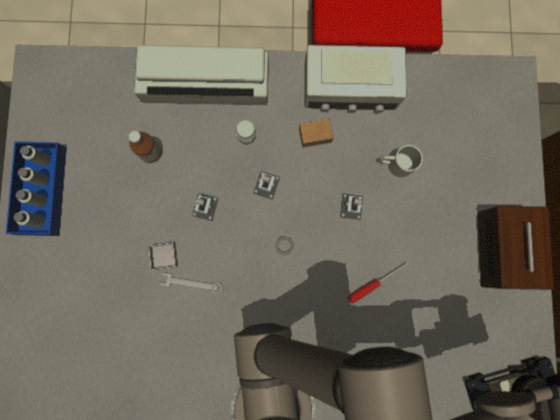

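The scene shows three hinges at top-view pixels (352,206), (266,184), (205,206), the collar at (285,245), and the jar, carton, mug, bottle and tin around them. I'll zoom in.

```bash
cat > h.py <<'E'
from cell import monitor, vision, workorder
import cv2,numpy as np
C={n:vision.get_calibration(n) for n in("scene","top")}
def ray(n,uv):
    K=np.array(C[n]["K"]);T=np.array(C[n]["T"])
    d=np.linalg.inv(K)@[uv[0],uv[1],1]; d=T[:3,:3]@[d[0],-d[1],-d[2]]
    return T[:3,3],d/np.linalg.norm(d)
def onz(n,uv,z):
    o,d=ray(n,uv); return o+d*(z-o[2])/d[2]
def proj(n,p):
    K=np.array(C[n]["K"]);T=np.array(C[n]["T"])
    q=T[:3,:3].T@(np.array(p)-T[:3,3]); q=K@[q[0],-q[1],-q[2]]; return q[:2]/q[2]
def tri(a,b):
    (o1,d1),(o2,d2)=ray("top",a),ray("scene",b)
    s=np.linalg.lstsq(np.c_[d1,-d2],o2-o1,rcond=None)[0]
    p,q=o1+s[0]*d1,o2+s[1]*d2; return (p+q)/2,np.linalg.norm(p-q)
E
python3 - <<'E'
from h import *
t=cv2.imread("pics/top0.png");s=cv2.imread("pics/scene0.png")
z=lambda im,x,y,w,h,k:cv2.resize(im[y:y+h,x:x+w],None,fx=k,fy=k,interpolation=cv2.INTER_CUBIC)
row1=np.hstack([z(t,x,y,33,33,8) for x,y in((336,189),(250,167),(189,189))])
row2=np.hstack([z(s,x,y,44,54,6) for x,y in((192,232),(288,192),(312,158))])
cv2.imwrite("pics/z.png",np.vstack([row1,row2]))
for a,b in (((352,206),(213,262)),((266,184),(310,222)),((205,206),(334,185)),((285,245),(247,213))): print(tri(a,b),onz("top",a,.03))
E
```

```text
(array([ 0.566395  , -0.21769158,  0.03135611]), np.float64(0.0012054227586750994)) [ 0.56626232 -0.21843813  0.03      ]
(array([0.62712545, 0.03149625, 0.03775562]), np.float64(0.006912557666179409)) [0.6261592  0.02907302 0.03      ]
(array([0.56164004, 0.20347182, 0.04113622]), np.float64(0.00987600853927869)) [0.55955746 0.20154317 0.03      ]
(array([ 0.45389904, -0.02707781,  0.01049319]), np.float64(0.0027713339963112483)) [ 0.45199222 -0.02759059  0.03      ]
```

View pics/z.png

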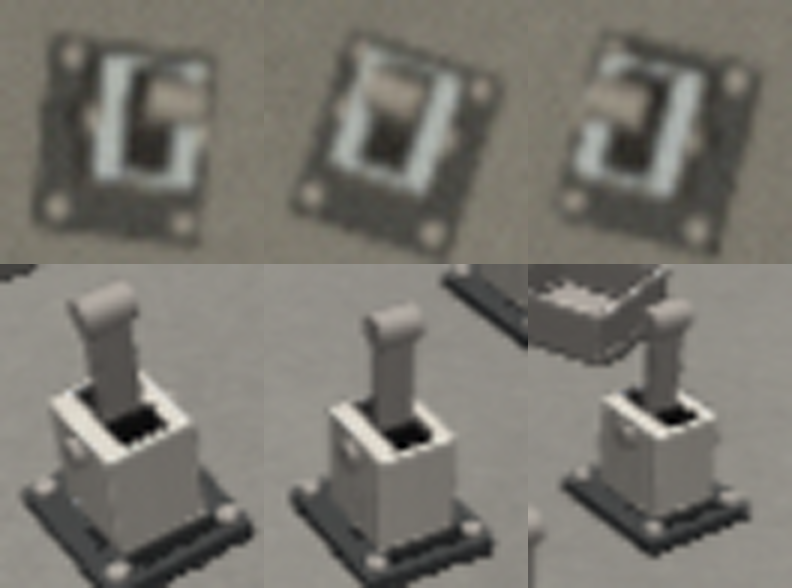

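The zoom shows each block top, slot and roller clearly. I read roller and block-top pixels from it for all three hinges and triangulate them.

```bash
python3 - <<'E'
from h import *
R=lambda v:np.round(v,4)
H={"R":((336,189,0),(192,232,0),[(103,55),(212,62),(200,190),(92,182)],(178,101),[(52,400),(140,372),(193,422),(107,460)],(103,307)),
"M":((250,167,264),(288,192,264),[(372,45),(462,72),(425,190),(332,165)],(392,90),[(330,408),(410,385),(455,432),(377,462)],(394,321)),
"L":((189,189,528),(312,158,528),[(607,48),(703,75),(672,195),(577,170)],(616,101),[(602,398),(675,376),(717,410),(655,437)],(670,313))}
for k,(a,b,tc,tr,sc,sr) in H.items():
    ft=lambda p:((p[0]-a[2]+.5)/8-.5+a[0],(p[1]+.5)/8-.5+a[1])
    fs=lambda p:((p[0]-b[2]+.5)/6-.5+b[0],(p[1]-264+.5)/6-.5+b[1])
    print(k,"tip",*map(R,tri(ft(tr),fs(sr))),"blk",*map(R,tri(ft(np.mean(tc,0)),fs(np.mean(sc,0)))))
    c=[onz("top",ft(p),.055)[:2] for p in tc]; d=[onz("scene",fs(p),.055)[:2] for p in sc]
    for q in(c,d): print("  ctr",R(np.mean(q,0)),"sides",R([np.linalg.norm(q[i]-q[i-1]) for i in range(4)]),"edgeangles",R([np.arctan2(*(q[i]-q[i-1])[::-1]) for i in range(4)]))
    print("  tip z.102",R(onz("top",ft(tr),.102)),R(onz("scene",fs(sr),.102)))
t=cv2.imread("pics/top0.png");g=cv2.cvtColor(t,cv2.COLOR_BGR2GRAY)[233:258,273:298]
m=(g<np.median(g)-12).astype(np.uint8)
c,_=cv2.findContours(m,0,2);c=max(c,key=cv2.contourArea);print(cv2.boundingRect(c),cv2.minEnclosingCircle(c))
u=np.array(cv2.minEnclosingCircle(c)[0])+[273,233];print("collar",R(onz("top",u,.015)))
for nm,uv,z in(("tin",(164,256),.03),("mug",(405,160),.09),("carton",(316,132),.05),("jar",(246,131),.07),("driver",(365,291),.015),("bottle",(140,140),.17)):print(nm,R(onz("top",uv,z)))
E
```

```text
R tip [ 0.57   -0.2211  0.1019] 0.0018 blk [ 0.5702 -0.2207  0.0518] 0.0027
  ctr [ 0.569  -0.2213] sides [0.0454 0.0386 0.0458 0.0381] edgeangles [-0.0928 -1.6192  3.0377  1.5121]
  ctr [ 0.5739 -0.2213] sides [0.0409 0.0334 0.0362 0.0338] edgeangles [ 3.0275  1.2467 -0.0833 -1.7517]
  tip z.102 [ 0.5695 -0.2218  0.102 ] [ 0.5707 -0.2204  0.102 ]
M tip [0.6296 0.0296 0.1031] 0.0001 blk [0.6299 0.0287 0.0539] 0.0015
  ctr [0.6293 0.0281] sides [0.0453 0.0333 0.0443 0.0339] edgeangles [-0.2976 -1.8503  2.8581  1.3212]
  ctr [0.6311 0.0284] sides [0.0411 0.0372 0.0371 0.0378] edgeangles [ 2.803   1.2157 -0.3277 -1.8199]
  tip z.102 [0.6298 0.0297 0.102 ] [0.6285 0.0308 0.102 ]
L tip [0.5635 0.2072 0.1031] 0.0028 blk [0.5632 0.2061 0.0542] 0.0025
  ctr [0.5623 0.2051] sides [0.0441 0.035  0.0435 0.0343] edgeangles [-0.2009 -1.8312  2.9253  1.3278]
  ctr [0.5644 0.2064] sides [0.0417 0.0415 0.036  0.039 ] edgeangles [ 2.8967  1.276  -0.3189 -1.7194]
  tip z.102 [0.5626 0.2064 0.102 ] [0.5629 0.2102 0.102 ]
(2, 3, 19, 19) ((10.78125, 11.890625), 9.661417961120605)
collar [ 0.4531 -0.0246  0.015 ]
tin [0.4165 0.3109 0.03  ]
mug [ 0.6894 -0.357   0.09  ]
carton [ 0.7772 -0.1126  0.05  ]
jar [0.7702 0.0878 0.07  ]
driver [ 0.3262 -0.2559  0.015 ]
bottle [0.7103 0.3555 0.17  ]
```

Block tops are at z≈55 mm and tips at z≈102 mm, as expected. Hinges: R (0.570,-0.221) yaw≈-0.09, M (0.630,0.029) yaw≈-0.29 and L (0.563,0.206) yaw≈-0.24. The collar is at (0.453,-0.025). I'll straddle each roller with half-open fingers along its rocking direction, R first.

Emit:
{"fn": "move_arm", "kwargs": {"rows": [[36,24,0,0.1,0.2],[36,24,0,0.1,0.2],[36,24,0,0.1,0.2],[36,24,0,0.1,0.2],[36,24,0,0.1,0.2],[36,24,0,0.1,0.2],[36,24,0,0.1,0.2],[36,24,0,0.1,0.2],[36,24,0,0.1,0.2],[36,24,0,0.1,0.2],[36,24,0,0.1,0.2],[31,20,0,0.1,0.2]]}}

```text
time: 1.3
tool_pos: [0.5719, -0.2193, 0.2262]
tool_rot: [-3.141, -0.001, 1.482]
contact_force: [0.7, -0.5, 0.3]
opening: 0.0369
grip_force: 0.0
```

Emit:
{"fn": "move_arm", "kwargs": {"rows": [[-2,-2,-30,0,0.2],[0,0,-30,0,0.2],[0,0,-30,0,0.2],[0,0,-20,0,0.2],[0,0,-12,0,0.2],[0,0,-10,0,0.2],[0,0,0,0,0.2],[0,0,0,0,0.2]]}}

```text
time: 2.1
tool_pos: [0.5689, -0.2233, 0.0955]
tool_rot: [3.14, 0.0, 1.477]
contact_force: [-0.3, 0.2, -0.4]
opening: 0.0366
grip_force: 0.0
```

```bash
python3 - <<'E'
from h import *
t=vision.read_camera("top")[:,:,::-1];s=vision.read_camera("scene")[:,:,::-1]
z=lambda im,x,y,w,h,k:cv2.resize(im[y:y+h,x:x+w],None,fx=k,fy=k,interpolation=cv2.INTER_CUBIC)
cv2.imwrite("pics/z1.png",np.hstack([z(t,310,160,80,100,5),z(s,173,190,80,100,5)]))
print(monitor.observe()["contact_force"])
E
```

```text
[-0.29035632  0.54091959  0.74048944]
```

View pics/z1.png

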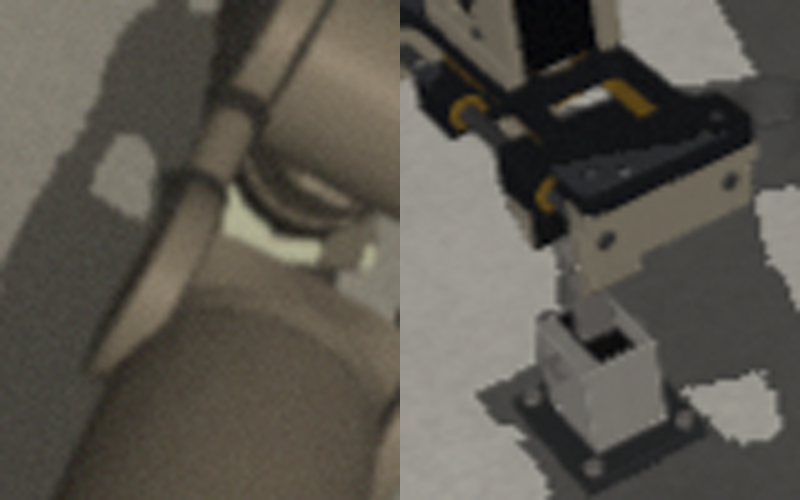

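The fingers straddle the arm cleanly (the scene half shows the arm coming up between them). Now I push gently away.

Emit:
{"fn": "move_arm", "kwargs": {"rows": [[4,-0.4,0,0,0.2],[3,-0.3,0,0,0.2],[2,-0.2,0,0,0.2],[1,0,0,0,0.2],[0,0,0,0,0.2],[0,0,0,0,0.2]]}}

```text
time: 2.8
tool_pos: [0.5784, -0.2239, 0.0947]
tool_rot: [-3.141, -0.0, 1.477]
contact_force: [0.8, -0.2, -0.1]
opening: 0.0368
grip_force: 0.0
```

Emit:
{"fn": "move_arm", "kwargs": {"rows": [[1,-0.1,0,0,0.2],[0,0,0,0,0.2],[0,0,0,0,0.2]]}}

```text
time: 3.1
tool_pos: [0.5795, -0.224, 0.0947]
tool_rot: [-3.142, -0.0, 1.477]
contact_force: [-0.9, -0.2, -0.0]
opening: 0.0369
grip_force: 0.1
```

Emit:
{"fn": "move_arm", "kwargs": {"rows": [[1,-0.1,0,0,0.2],[0,0,0,0,0.2],[0,0,0,0,0.2]]}}

```text
time: 3.4
tool_pos: [0.5803, -0.2241, 0.0947]
tool_rot: [-3.141, -0.0, 1.477]
contact_force: [-1.4, 0.1, 1.1]
opening: 0.0368
grip_force: 0.8
```

Emit:
{"fn": "move_arm", "kwargs": {"rows": [[1,-0.1,0,0,0.2],[0,0,0,0,0.2],[0,0,0,0,0.2]]}}

```text
time: 3.7
tool_pos: [0.5812, -0.2242, 0.0948]
tool_rot: [-3.141, -0.0, 1.477]
contact_force: [-3.1, 1.0, 2.0]
opening: 0.0367
grip_force: 1.9
```

Emit:
{"fn": "move_arm", "kwargs": {"rows": [[0.5,0,0,0,0.2],[0,0,0,0,0.2],[0,0,0,0,0.2]]}}

```text
time: 4.0
tool_pos: [0.5817, -0.2242, 0.0948]
tool_rot: [-3.141, 0.0, 1.477]
contact_force: [-4.0, 0.8, 3.7]
opening: 0.0364
grip_force: 2.5
```

R shows about 3 N/mm right after contact, so it is sound. Back off and go to M.

Emit:
{"fn": "move_arm", "kwargs": {"rows": [[-6,0.5,0,0,0.2],[-6,0.5,0,0,0.2],[0,0,30,0,0.2],[0,0,30,0,0.2],[8,35,0,-0.03,0.2],[8,35,0,-0.03,0.2],[8,35,0,-0.03,0.2],[8,35,0,-0.03,0.2],[8,35,0,-0.03,0.2],[8,35,0,-0.03,0.2],[8,35,0,-0.01,0.2],[3,7,0,0,0.2]]}}

```text
time: 5.2
tool_pos: [0.6294, 0.0327, 0.1548]
tool_rot: [3.14, -0.002, 1.29]
contact_force: [-0.0, 0.2, -0.1]
opening: 0.037
grip_force: 0.0
```

Emit:
{"fn": "move_arm", "kwargs": {"rows": [[0,0,0,0,0.2],[0,0,0,0,0.2]]}}

```text
time: 5.4
tool_pos: [0.6289, 0.0279, 0.1546]
tool_rot: [3.141, 0.0, 1.287]
contact_force: [-0.6, -0.1, -0.9]
opening: 0.0367
grip_force: 0.0
```

Emit:
{"fn": "move_arm", "kwargs": {"rows": [[0,1,-20,0,0.2],[0,0,-20,0,0.2],[0,0,-20,0,0.2],[0,0,0,0,0.2],[2.9,-0.9,0,0,0.2],[2.9,-0.9,0,0,0.2],[1.9,-0.5,0,0,0.2],[1,-0.3,0,0,0.2],[0,0,0,0,0.2],[0,0,0,0,0.2]]}}

```text
time: 6.4
tool_pos: [0.6377, 0.0272, 0.0949]
tool_rot: [3.141, -0.0, 1.287]
contact_force: [0.4, -0.3, 0.0]
opening: 0.037
grip_force: 0.0
```

Emit:
{"fn": "move_arm", "kwargs": {"rows": [[1,-0.3,0,0,0.2],[0,0,0,0,0.2],[0,0,0,0,0.2]]}}

```text
time: 6.7
tool_pos: [0.6387, 0.0269, 0.0947]
tool_rot: [3.142, 0.0, 1.287]
contact_force: [-0.6, -0.5, -0.3]
opening: 0.0368
grip_force: 0.0
```

Emit:
{"fn": "move_arm", "kwargs": {"rows": [[1,-0.3,0,0,0.2],[0,0,0,0,0.2],[0,0,0,0,0.2]]}}

```text
time: 7.0
tool_pos: [0.6395, 0.0267, 0.0947]
tool_rot: [-3.141, 0.0, 1.287]
contact_force: [-0.1, 0.7, 1.1]
opening: 0.0368
grip_force: 0.6
```

Emit:
{"fn": "move_arm", "kwargs": {"rows": [[1,-0.3,0,0,0.2],[0,0,0,0,0.2],[0,0,0,0,0.2]]}}

```text
time: 7.3
tool_pos: [0.6404, 0.0264, 0.0947]
tool_rot: [-3.141, 0.0, 1.287]
contact_force: [-2.8, 0.7, 2.2]
opening: 0.037
grip_force: 1.6
```

Emit:
{"fn": "move_arm", "kwargs": {"rows": [[0.8,-0.2,0,0,0.2],[0,0,0,0,0.2],[0,0,0,0,0.2]]}}

```text
time: 7.6
tool_pos: [0.6412, 0.0262, 0.0948]
tool_rot: [-3.141, 0.0, 1.287]
contact_force: [-4.1, 1.5, 3.8]
opening: 0.0363
grip_force: 2.5
```

M also stiffens at once, so it is sound. Go to L.

Emit:
{"fn": "move_arm", "kwargs": {"rows": [[-6,1.8,0,0,0.2],[-5.7,1.7,0,0,0.2],[0,0,30,0,0.2],[0,0,30,0,0.2],[-11,30,0,0.01,0.2],[-11,30,0,0.01,0.2],[-11,30,0,0.01,0.2],[-11,30,0,0.01,0.2],[-11,30,0,0,0.2],[-11,27,0,0,0.2],[0,0,0,0,0.2],[0,0,0,0,0.2]]}}

```text
time: 8.8
tool_pos: [0.5638, 0.2069, 0.1549]
tool_rot: [3.14, -0.0, 1.328]
contact_force: [0.5, 0.3, -0.1]
opening: 0.0369
grip_force: 0.0
```

Emit:
{"fn": "move_arm", "kwargs": {"rows": [[0,0,-20,0,0.2],[0,0,-20,0,0.2],[0,0,-20,0,0.2],[0,0,0,0,0.2],[2.9,-0.7,0,0,0.2],[2.9,-0.7,0,0,0.2],[1.9,-0.5,0,0,0.2],[1,-0.2,0,0,0.2],[0,0,0,0,0.2],[0,0,0,0,0.2]]}}

```text
time: 9.8
tool_pos: [0.5725, 0.2045, 0.0949]
tool_rot: [3.141, -0.0, 1.327]
contact_force: [-0.6, 0.2, 0.1]
opening: 0.0368
grip_force: 0.0
```

Emit:
{"fn": "move_arm", "kwargs": {"rows": [[1,-0.2,0,0,0.2],[1,-0.3,0,0,0.2],[0,0,0,0,0.2],[0,0,0,0,0.2]]}}

```text
time: 10.2
tool_pos: [0.5745, 0.204, 0.0947]
tool_rot: [3.142, 0.0, 1.327]
contact_force: [-0.3, -0.3, 0.7]
opening: 0.0369
grip_force: 0.0
```

Emit:
{"fn": "move_arm", "kwargs": {"rows": [[1,-0.2,0,0,0.2],[0,0,0,0,0.2],[0,0,0,0,0.2]]}}

```text
time: 10.5
tool_pos: [0.5755, 0.2038, 0.0947]
tool_rot: [3.142, 0.0, 1.327]
contact_force: [0.6, -0.1, 0.6]
opening: 0.0367
grip_force: 0.0
```

Emit:
{"fn": "move_arm", "kwargs": {"rows": [[1,-0.3,0,0,0.2],[0,0,0,0,0.2],[0,0,0,0,0.2]]}}

```text
time: 10.8
tool_pos: [0.5765, 0.2034, 0.0947]
tool_rot: [3.141, 0.0, 1.327]
contact_force: [0.8, 0.5, -0.6]
opening: 0.0366
grip_force: 0.0
```

L gives freely so far. Keep going to its stop.

Emit:
{"fn": "move_arm", "kwargs": {"rows": [[1,-0.2,0,0,0.2],[1,-0.3,0,0,0.2],[1,-0.2,0,0,0.2],[1,-0.3,0,0,0.2],[0,0,0,0,0.2],[0,0,0,0,0.2]]}}

```text
time: 11.4
tool_pos: [0.5802, 0.2026, 0.0947]
tool_rot: [-3.141, 0.0, 1.327]
contact_force: [-2.5, 0.9, 0.6]
opening: 0.0368
grip_force: 1.1
```

Emit:
{"fn": "move_arm", "kwargs": {"rows": [[1,-0.2,0,0,0.2],[1,-0.3,0,0,0.2],[0,0,0,0,0.2],[0,0,0,0,0.2]]}}

```text
time: 11.8
tool_pos: [0.5817, 0.2022, 0.0946]
tool_rot: [-3.14, 0.0, 1.327]
contact_force: [-5.5, 2.4, 2.0]
opening: 0.0365
grip_force: 2.6
```

Emit:
{"fn": "move_arm", "kwargs": {"rows": [[1,-0.2,0,0,0.2],[0,0,0,0,0.2],[0,0,0,0,0.2]]}}

```text
time: 12.1
tool_pos: [0.5823, 0.2021, 0.0945]
tool_rot: [-3.139, 0.001, 1.327]
contact_force: [-6.4, 2.0, 2.5]
opening: 0.0371
grip_force: 3.3
```

Emit:
{"fn": "move_arm", "kwargs": {"rows": [[0.8,-0.2,0,0,0.2],[0,0,0,0,0.2],[0,0,0,0,0.2]]}}

```text
time: 12.4
tool_pos: [0.5828, 0.202, 0.0945]
tool_rot: [-3.138, 0.001, 1.327]
contact_force: [-7.0, 1.3, 4.8]
opening: 0.0366
grip_force: 3.8
```

L travels several times farther than the others before stopping, so it is the loose one. I'll check in the picture how far its tip is out.

```bash
python3 - <<'E'
from h import *
s=vision.read_camera("scene")[:,:,::-1]
cv2.imwrite("pics/z2.png",cv2.resize(s[145:205,304:364],None,fx=10,fy=10,interpolation=cv2.INTER_CUBIC))
print(monitor.observe()["contact_force"])
u=np.array([.97,-.24])
for d in(0,.006,.008,.010,.012):
    for h in(0,.02,.035): 
        f=(h+.01)/.057; p=np.r_[np.array([.5634,.2065])+u*d*f,.055+h]
        print(d,h,np.round((proj("scene",p)-[304,145]+.5)*10-.5))
E
```

```text
[-7.00516523  2.51665131  2.93143592]
0 0 [301. 364.]
0 0.02 [305. 302.]
0 0.035 [308. 255.]
0.006 0 [304. 365.]
0.006 0.02 [312. 307.]
0.006 0.035 [318. 262.]
0.008 0 [304. 366.]
0.008 0.02 [314. 309.]
0.008 0.035 [322. 265.]
0.01 0 [305. 366.]
0.01 0.02 [316. 310.]
0.01 0.035 [325. 267.]
0.012 0 [306. 367.]
0.012 0.02 [319. 312.]
0.012 0.035 [329. 270.]
```

View pics/z2.png

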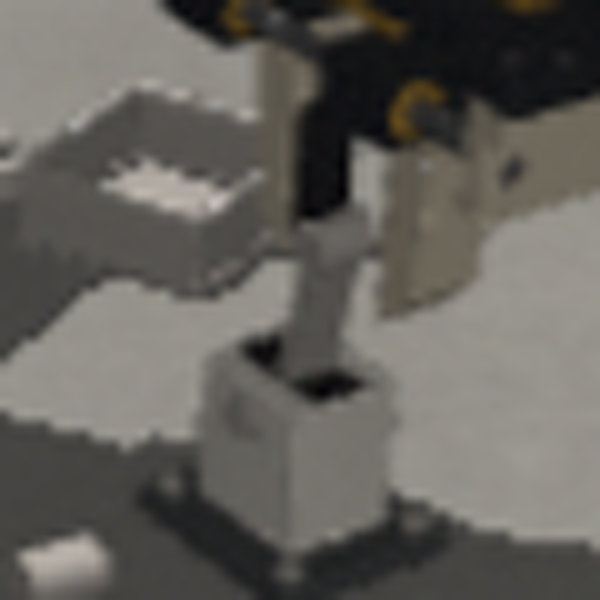

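The roller has moved about 20 px right and 27 px down from upright, to (333,237) in the crop. That is roughly 11 mm out, so the away-push is complete. Now I draw it back.

Emit:
{"fn": "move_arm", "kwargs": {"rows": [[-5,1.2,0,0,0.2],[-5,1.2,0,0,0.2],[-4,1,0,0,0.2],[-4,1,0,0,0.2],[-3,0.7,0,0,0.2],[-3,0.7,0,0,0.2],[-3,0.7,0,0,0.2],[-3,0.7,0,0,0.2],[-2,0.5,0,0,0.2],[-1,0.3,0,0,0.2],[0,0,0,0,0.2],[0,0,0,0,0.2]]}}

```text
time: 13.65
tool_pos: [0.5514, 0.2096, 0.0947]
tool_rot: [3.141, 0.0, 1.327]
contact_force: [-0.4, 0.0, -0.2]
opening: 0.0368
grip_force: 0.0
```

Emit:
{"fn": "move_arm", "kwargs": {"rows": [[-1,0.3,0,0,0.2],[-1,0.2,0,0,0.2],[0,0,0,0,0.2],[0,0,0,0,0.2]]}}

```text
time: 14.05
tool_pos: [0.5493, 0.2101, 0.0947]
tool_rot: [3.142, 0.0, 1.327]
contact_force: [0.5, 0.4, 0.4]
opening: 0.0368
grip_force: 0.0
```

Emit:
{"fn": "move_arm", "kwargs": {"rows": [[-1,0.2,0,0,0.2],[0,0,0,0,0.2],[0,0,0,0,0.2]]}}

```text
time: 14.35
tool_pos: [0.5483, 0.2103, 0.0947]
tool_rot: [3.142, 0.0, 1.327]
contact_force: [0.4, 0.3, 0.0]
opening: 0.0368
grip_force: 0.0
```

Emit:
{"fn": "move_arm", "kwargs": {"rows": [[-1,0.3,0,0,0.2],[-1,0.2,0,0,0.2],[0,0,0,0,0.2],[0,0,0,0,0.2]]}}

```text
time: 14.75
tool_pos: [0.5463, 0.2108, 0.0948]
tool_rot: [3.141, -0.0, 1.327]
contact_force: [-1.0, 0.6, 0.8]
opening: 0.0365
grip_force: 0.0
```

Emit:
{"fn": "move_arm", "kwargs": {"rows": [[-1,0.3,0,0,0.2],[0,0,0,0,0.2],[0,0,0,0,0.2]]}}

```text
time: 15.05
tool_pos: [0.5453, 0.2111, 0.0947]
tool_rot: [3.142, 0.0, 1.327]
contact_force: [0.7, -0.2, 0.5]
opening: 0.0366
grip_force: 0.0
```

Emit:
{"fn": "move_arm", "kwargs": {"rows": [[-1,0.2,0,0,0.2],[0,0,0,0,0.2],[0,0,0,0,0.2]]}}

```text
time: 15.35
tool_pos: [0.5442, 0.2113, 0.0947]
tool_rot: [3.142, 0.0, 1.327]
contact_force: [0.3, -0.2, 0.0]
opening: 0.0365
grip_force: 0.0
```

Emit:
{"fn": "move_arm", "kwargs": {"rows": [[-1,0.2,0,0,0.2],[0,0,0,0,0.2],[0,0,0,0,0.2]]}}

```text
time: 15.65
tool_pos: [0.5433, 0.2115, 0.0947]
tool_rot: [3.142, 0.0, 1.327]
contact_force: [0.3, -0.7, -0.2]
opening: 0.0366
grip_force: 0.0
```

Emit:
{"fn": "move_arm", "kwargs": {"rows": [[-1,0.2,0,0,0.2],[0,0,0,0,0.2],[0,0,0,0,0.2]]}}

```text
time: 15.95
tool_pos: [0.5424, 0.2117, 0.0948]
tool_rot: [3.141, -0.0, 1.327]
contact_force: [0.5, -0.8, 0.2]
opening: 0.0367
grip_force: 0.2
```

Emit:
{"fn": "move_arm", "kwargs": {"rows": [[-1,0.2,0,0,0.2],[0,0,0,0,0.2],[0,0,0,0,0.2]]}}

```text
time: 16.25
tool_pos: [0.5415, 0.2118, 0.0948]
tool_rot: [3.141, -0.0, 1.327]
contact_force: [2.0, -0.7, -0.2]
opening: 0.037
grip_force: 0.9
```

Emit:
{"fn": "move_arm", "kwargs": {"rows": [[-1,0.3,0,0,0.2],[0,0,0,0,0.2],[0,0,0,0,0.2]]}}

```text
time: 16.55
tool_pos: [0.5406, 0.2121, 0.0948]
tool_rot: [3.141, -0.0, 1.327]
contact_force: [3.7, -1.8, -1.2]
opening: 0.0372
grip_force: 1.8
```

Emit:
{"fn": "move_arm", "kwargs": {"rows": [[-1,0.2,0,0,0.2],[0,0,0,0,0.2],[0,0,0,0,0.2]]}}

```text
time: 16.85
tool_pos: [0.5398, 0.2123, 0.0948]
tool_rot: [3.14, -0.0, 1.327]
contact_force: [4.9, -1.3, -2.4]
opening: 0.0366
grip_force: 2.7
```

```bash
python3 - <<'E'
from h import *
s=vision.read_camera("scene")[:,:,::-1]
cv2.imwrite("pics/z3.png",cv2.resize(s[145:205,304:364],None,fx=10,fy=10,interpolation=cv2.INTER_CUBIC))
print(monitor.observe()["contact_force"])
u=np.array([.97,-.24])
for d in(.012,0,-.006,-.008,-.010,-.012):
    p=np.r_[np.array([.5622,.2068])+u*d,.045+np.sqrt(.057**2-d*d)]
    print(d,np.round((proj("scene",p)-[304,145]+.5)*10-.5))
E
```

```text
[ 5.5319323  -1.38145069 -2.40651886]
0.012 [334. 237.]
0 [307. 216.]
-0.006 [294. 208.]
-0.008 [290. 206.]
-0.01 [285. 204.]
-0.012 [281. 202.]
```

View pics/z3.png

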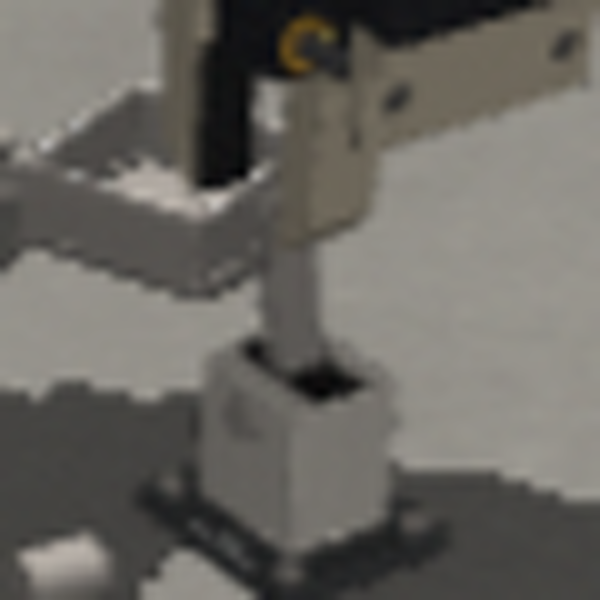

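The arm now leans fully towards the robot. I release it, rise and go to the collar.

Emit:
{"fn": "move_arm", "kwargs": {"rows": [[5,-1.2,0,0,0.2],[5,-1.2,0,0,0.2],[0,0,0,0,0.2],[0,0,30,0,0.2],[0,0,40,0,0.2],[-16,-39,0,0,-1],[-16,-39,0,0,-1],[-16,-39,0,0,-1],[-16,-39,0,0,-1],[-16,-39,0,0,-1],[-16,-39,0,0,-1],[0,0,0,0,-1]]}}

```text
time: 18.1
tool_pos: [0.4513, -0.0273, 0.1648]
tool_rot: [-3.14, 0.001, 1.322]
contact_force: [0.6, 0.1, -0.2]
opening: 0.0879
grip_force: 0.0
```

```bash
python3 - <<'E'
from h import *
print(monitor.observe()["tool_pos"])
s=vision.read_camera("scene")[:,:,::-1]
def z(x,y):return cv2.resize(s[y:y+60,x:x+60],None,fx=6.6,fy=6.6,interpolation=cv2.INTER_CUBIC)
cv2.imwrite("pics/z4.png",np.hstack([z(304,145),z(217,183)]))
for p in((.453,-.0246,.02),(.453,-.0246,0)): print((proj("scene",p)-[217,183]+.5)*6.6+[395.5,-.5])
u=np.array([.97,-.24])
for d in(0,-.006,-.008,-.010,-.012):
    p=np.r_[np.array([.5622,.2068])+u*d,.045+np.sqrt(.057**2-d*d)]
    print(d,np.round((proj("scene",p)-[304,145]+.5)*6.6-.5))
E
```

```text
[ 0.45133984 -0.02726786  0.16476484]
[594.92072471 178.82268823]
[598.49903688 218.37557292]
0 [203. 142.]
-0.006 [194. 137.]
-0.008 [191. 136.]
-0.01 [188. 134.]
-0.012 [185. 133.]
```

View pics/z4.png

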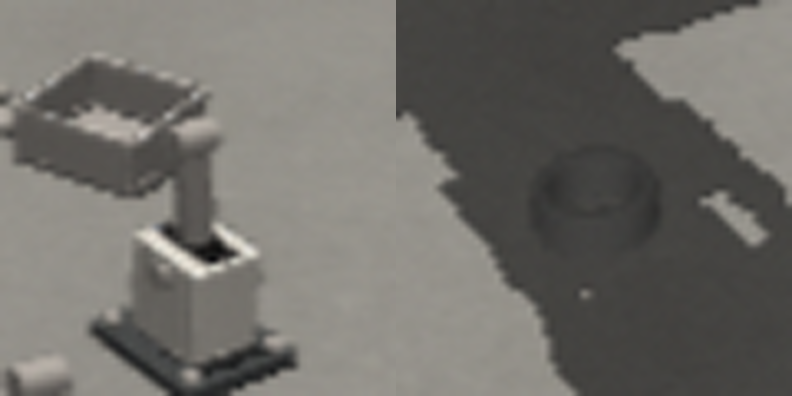

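The loose arm stands leaning towards the robot (roller at (196,137) in the crop). The collar's top is at (595,180), matching the predicted (595,179). Now I descend and grip it.

Emit:
{"fn": "move_arm", "kwargs": {"rows": [[1.7,2.7,-35,0,-1],[0,0,-35,0,-1],[0,0,-35,0,-1],[0,0,-30,0,-1],[0,0,-15,0,-1],[0,0,-9,0,-1],[0,0,0,0,-1],[0,0,0,0,-1]]}}

```text
time: 18.95
tool_pos: [0.4556, -0.0209, 0.0062]
tool_rot: [3.141, -0.0, 1.327]
contact_force: [0.2, 1.0, -0.5]
opening: 0.0915
grip_force: 0.0
```

Emit:
{"fn": "move_arm", "kwargs": {"newtons": 10, "rows": [[0,0,0,0,0],[0,0,0,0,0.2],[0,0,0,0,0.2],[0,0,0,0,0.2],[0,0,0,0,0.2],[0,0,0,0,0.2]]}}

```text
time: 19.55
tool_pos: [0.4549, -0.0213, 0.0058]
tool_rot: [3.142, -0.0, 1.327]
contact_force: [-1.2, -1.1, 2.3]
opening: 0.0523
grip_force: 10.0
```

Emit:
{"fn": "move_arm", "kwargs": {"rows": [[0,0,15,0,0.2],[0,0,35,0,0.2],[0,0,40,0,0.2],[0,0,40,0,0.2],[0,0,40,0,0.2],[10,24,0,0,0.2],[18,42,0,0,0.2],[18,42,0,0,0.2],[18,42,0,0,0.2],[18,42,0,0,0.2],[12,28,0,0,0.2],[6,13,0,0,0.2]]}}

```text
time: 20.75
tool_pos: [0.5553, 0.2144, 0.1751]
tool_rot: [-3.141, -0.0, 1.329]
contact_force: [0.5, -0.0, -0.9]
opening: 0.0522
grip_force: 10.0
```

Emit:
{"fn": "move_arm", "kwargs": {"rows": [[0,0,0,0,0.2],[0,0,0,0,0.2],[0,0,0,0,0.2]]}}

```text
time: 21.05
tool_pos: [0.5546, 0.2106, 0.1757]
tool_rot: [-3.141, 0.001, 1.326]
contact_force: [0.7, 0.3, -0.4]
opening: 0.0519
grip_force: 10.0
```

```bash
python3 - <<'E'
from h import *
t=monitor.observe()["tool_pos"];print(t)
s=vision.read_camera("scene")[:,:,::-1]
x,y=290,95
k=6
im=cv2.resize(s[y:y+100,x:x+100],None,fx=k,fy=k,interpolation=cv2.INTER_CUBIC)
cv2.imwrite("pics/z5.png",im)
w=np.array([.24,.97,0]);zb=t[2]-.0058
for e in(0,-.0033):
  for z in(0,.02):print(e,z,(proj("scene",np.r_[t[:2],zb+z]+w*e)-[x,y]+.5)*k-.5)
u=np.array([.97,-.24])
for d in(0,-.008,-.010):
    p=np.r_[np.array([.5615,.207])+u*d,.045+np.sqrt(.057**2-d*d)]
    print(d,np.round((proj("scene",p)-[x,y]+.5)*k-.5))
E
```

```text
[0.5545972  0.21059288 0.17566953]
0 0 [268.04869227 286.78396299]
0 0.02 [270.37829056 245.40074515]
-0.0033 0 [262.10509509 288.53541733]
-0.0033 0.02 [264.3734784  247.11558991]
0 [267. 428.]
-0.008 [257. 423.]
-0.01 [254. 421.]
```

View pics/z5.png

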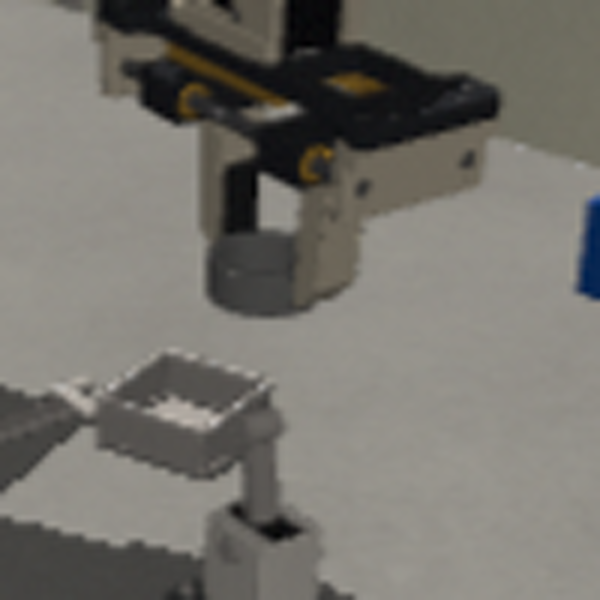

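The collar hangs level: outer left edge at column 207, lowest rim at row 315. The roller is at (264,424). I work out the collar-to-roller offset within this one view, so calibration bias cancels.

```bash
python3 - <<'E'
from h import *
from scipy.optimize import least_squares
t=monitor.observe()["tool_pos"]; zb=t[2]-.0058; x,y,k=290,95,6
f=lambda P:(np.array([proj("scene",p) for p in P])-[x,y]+.5)*k-.5
a=np.linspace(0,2*np.pi,73)
def circ(c):
    q=f(np.c_[c[0]+.026*np.cos(a),c[1]+.026*np.sin(a),np.full(73,zb)]); return q[:,0].min()-207,q[:,1].max()-315
c=least_squares(circ,t[:2],x_scale=.01,diff_step=1e-4).x
r=onz("scene",((264.5)/k-.5+x,(424.5)/k-.5+y),.1013)[:2]
u=np.array([.97,-.24]);w=np.array([.24,.97])
print("tcp",t,"collar",c,"roller",r,"rel u,w",(c-r)@u,(c-r)@w,"tcp-collar",(t[:2]-c)@u,(t[:2]-c)@w)
E
```

```text
tcp [0.55470199 0.21054659 0.1758044 ] collar [0.55561691 0.20761551] roller [0.55690976 0.21035593] rel u,w -0.0005963616626349655 -0.002968494163147984 tcp-collar -0.0015909370743497852 0.002623569893186299
```

Emit:
{"fn": "move_arm", "kwargs": {"rows": [[2,1.8,0,0,0.2],[0,0,-20,0,0.2],[0,0,-20,0,0.2],[0,0,-12,0,0.2],[0,0,-4,0,0.2],[0,0,-3,0,0.2],[0,0,-3,0,0.2],[0,0,-3,0,0.2],[0,0,0,0,0.2],[0,0,0,0,0.2]]}}

```text
time: 22.1
tool_pos: [0.5571, 0.2135, 0.111]
tool_rot: [3.141, -0.0, 1.327]
contact_force: [0.5, -0.5, -0.6]
opening: 0.0524
grip_force: 10.0
```

Emit:
{"fn": "move_arm", "kwargs": {"rows": [[0,0,-3,0,0.2],[0,0,-3,0,0.2],[0,0,-3,0,0.2],[0,0,0,0,0.2],[0,0,0,0,0.2]]}}

```text
time: 22.6
tool_pos: [0.557, 0.2135, 0.1016]
tool_rot: [-3.141, 0.0, 1.327]
contact_force: [0.1, 0.4, 0.2]
opening: 0.0521
grip_force: 10.0
```

No contact, and the collar is already round the roller. Continue down.

Emit:
{"fn": "move_arm", "kwargs": {"rows": [[0,0,-4,0,0.2],[0,0,-4,0,0.2],[0,0,-4,0,0.2],[0,0,-4,0,0.2],[0,0,0,0,0.2],[0,0,0,0,0.2]]}}

```text
time: 23.2
tool_pos: [0.5569, 0.2135, 0.0856]
tool_rot: [-3.141, 0.0, 1.327]
contact_force: [0.4, 0.5, -0.0]
opening: 0.0524
grip_force: 10.0
```

Emit:
{"fn": "move_arm", "kwargs": {"rows": [[0,0,-5,0,0.2],[0,0,-5,0,0.2],[0,0,-5,0,0.2],[0,0,-4,0,0.2],[0,0,-2,0,0.2],[0,0,0,0,0.2],[0,0,0,0,0.2]]}}

```text
time: 23.9
tool_pos: [0.5571, 0.2135, 0.0648]
tool_rot: [3.141, -0.0, 1.327]
contact_force: [-0.5, 0.5, -0.3]
opening: 0.0521
grip_force: 10.0
```

Emit:
{"fn": "move_arm", "kwargs": {"rows": [[0,0,-2,0,0.2],[0,0,0,0,0.2],[0,0,0,0,0.2]]}}

```text
time: 24.2
tool_pos: [0.557, 0.2135, 0.0628]
tool_rot: [3.141, -0.0, 1.327]
contact_force: [-0.3, -0.7, -0.7]
opening: 0.0523
grip_force: 10.0
```

Emit:
{"fn": "move_arm", "kwargs": {"rows": [[0,0,-1,0,0.2],[0,0,0,0,0.2],[0,0,0,0,0.2]]}}

```text
time: 24.5
tool_pos: [0.557, 0.2135, 0.0617]
tool_rot: [3.142, 0.0, 1.327]
contact_force: [0.2, 0.9, -0.7]
opening: 0.0518
grip_force: 10.0
```

Emit:
{"fn": "move_arm", "kwargs": {"rows": [[0,0,-1,0,0.2],[0,0,0,0,0.2],[0,0,0,0,0.2]]}}

```text
time: 24.8
tool_pos: [0.5571, 0.2135, 0.0609]
tool_rot: [3.141, -0.0, 1.327]
contact_force: [-0.6, 0.6, -0.2]
opening: 0.0523
grip_force: 10.0
```

Emit:
{"fn": "move_arm", "kwargs": {"rows": [[0,0,-1,0,0.2],[0,0,0,0,0.2],[0,0,0,0,0.2]]}}

```text
time: 25.1
tool_pos: [0.5571, 0.2135, 0.0607]
tool_rot: [3.141, -0.0, 1.327]
contact_force: [-3.1, -0.9, 8.7]
opening: 0.052
grip_force: 10.0
```

It is seated on the block (8.7 N upward at the expected height). Release, rise and back away.

Emit:
{"fn": "move_arm", "kwargs": {"rows": [[0,0,0.5,0,0.1],[0,0,0,0,-0.3],[0,0,0,0,-1],[0,0,0,0,-1],[0,0,0,0,-1],[0,0,0,0,-1],[0,0,20,0,-1],[0,0,40,0,-1],[0,0,40,0,-1],[-20,-40,20,0,-1],[-20,-50,0,0,-1],[-20,-50,0,0,-1]]}}

```text
time: 26.3
tool_pos: [0.4993, 0.0796, 0.181]
tool_rot: [3.139, -0.0, 1.328]
contact_force: [1.2, -0.8, 1.0]
opening: 0.0917
grip_force: 0.0
```

Emit:
{"fn": "move_arm", "kwargs": {"rows": [[-20,-50,0,0,-1],[-20,-50,0,0,-1],[-20,-50,0,0,-1],[-20,-50,0,0,-1],[-20,-50,0,0,-1],[0,0,0,0,-1],[0,0,0,0,-1]]}}

```text
time: 27.0
tool_pos: [0.4067, -0.1524, 0.1803]
tool_rot: [3.141, -0.0, 1.323]
contact_force: [0.2, 0.3, -0.5]
opening: 0.0918
grip_force: 0.0
```

```bash
python3 - <<'E'
from h import *
print(monitor.observe()["tool_pos"])
s=vision.read_camera("scene")[:,:,::-1];t=vision.read_camera("top")[:,:,::-1]
z=lambda im,x,y,w,h,k:cv2.resize(im[y:y+h,x:x+w],None,fx=k,fy=k,interpolation=cv2.INTER_CUBIC)
cv2.imwrite("pics/z6.png",np.hstack([z(t,184,184,40,40,10),z(s,314,150,40,40,10)]))
E
```

```text
[ 0.40667758 -0.15235654  0.18030974]
```

View pics/z6.png

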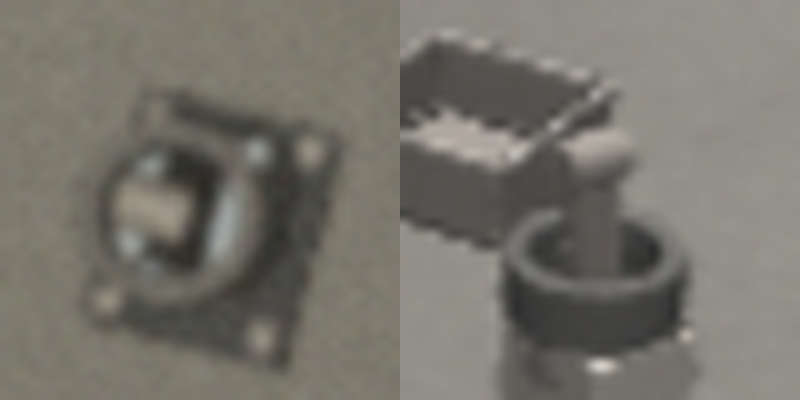

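The top view shows the collar flat at about (202,206), roughly 5 mm from the block centre. The roller is about 3.2 px (around 8.6 mm) towards the robot from upright, and the arm is clear of everything. I'll hand it in.

```bash
python3 -c "
from cell import workorder
print(workorder.hand_in())"
```

```text
the job is handed in; nothing more can be done
None
```

The loose hinge was the left-hand one (robot's left, at about x 0.56, y 0.21 m); I rocked it away and back, left it leaning about 8.6 mm towards the robot, seated the collar flat on its block, and handed the job in at about 27 s; no verdict was returned.

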